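Close the shutter, then release the door on an X-ray cabinet's key console

TASK

The measurement in the X-ray cabinet is over. On its desk console press the round key fully down to close the shutter and let it come right back up, then press the long bar key fully down to release the door and let that come up too. One key at a time, and leave the square key and the cross key alone.

Things in the scene. Friction and masses are not known exactly. Their poses are not given: they have to be found in the camera images.
- round_key_top (a point): Round key, the first to press: teal disc 36 mm across. Point: centre of the cap's top face, moving with it, 68 mm above the table, 18 mm above the panel; x, y lie along the panel's short and long sides, z up. Sprung: goes straight down 8 mm to its stop (1.5 N starts it, 5 N reaches the stop) and rises by itself. Pressed: over 5 mm down; up: within 2 mm of the top.
- bar_key_top (a point): Long bar key, the second to press: teal rectangle 24 mm (x) by 66 mm (y). Point: centre of the cap's top face, moving with it, 68 mm above the table, 18 mm above the panel; x, y lie along the panel's short and long sides, z up. Sprung: goes straight down 8 mm to its stop (1.5 N starts it, 5 N reaches the stop) and rises by itself. Pressed: over 5 mm down; up: within 2 mm of the top.
- square_key_top (a point): Square key, not to be pressed: 36 x 36 mm, same teal colour, height and spring as the others. Point: centre of its top face. All four keys sit in dark 6 mm bezels on one flat white console fixed to the table (200 x 250 mm, 50 mm high), one at each corner of a 90 mm (x) by 110 mm (y) rectangle; which key is in which corner changes.
- cross_key_top (a point): Cross key, not to be pressed: a plus sign 42 mm across with arms 14 mm wide, same teal colour, height and spring as the others. Point: centre of its top face. Loose small things (a sample tray, a jar 60 mm high, a metal ring) lie on the table beside the console and play no part.

How it is judged:
By the outcome, as a careful person would: the job done as asked, in the order asked, and still so for the second after the job is handed in, with the robot touching nothing.
It also fails if it takes over 32 s, if anything falls off the work surface, if the arm or the gripper's body presses on something with over 40 N, if the wrist force passes 120 N, or if a joint passes its speed limit or range.

ROBOT

A 6-joint arm with a two-finger parallel gripper is mounted at the origin on the work surface. World frame = base frame: x ahead of the robot, y to its left, z up, the work surface at z = 0. Lengths are in m, angles in degrees, forces in N, time in s.
With the tool pointing down it reaches from about 0.375 to 0.75 m from the base axis. Payload 9 kg.
Tool frame: the origin (TCP) lies where the fingers leave the gripper's body, on its centre line; the fingertips stand 73 mm ahead of it and the grasp point (between the pads) lies 54 mm ahead of it (robot.tip_reach is the distance from the TCP to the fingertips, in m); z points along the fingers, y is the direction in which the jaws open and shut (so a half turn about z gives the same grasp; the last joint's range is limited). The gripper opens to 85 mm and grips with 20 to 120 N. Pads are 22 mm wide; open, the fingers measure 114 mm over their backs; the gripper's body (76 mm by 85 mm) begins 54 mm behind the grasp point. The pads swing forward as they close: fully open they stand 13 mm farther back than shut.
Start: joints at [-12.473, 5.964, 5.575, 89.605, 0, 77.527], TCP at [0.6, 0, 0.304] pointing down, gripper open.
Joint ranges: [-171.21, 171.21], [-48.23, 106.86], [-62.78, 66.21], [-105.2, 120.99], [-86.42, 89.51], [-180, 180]. Speed limits (degrees/s): [127.2, 127.2, 147.25, 180, 180, 180].

INTERFACE

Orientations are given as [roll, pitch, yaw] about the fixed x, y, z axes, in that order (R = Rz(yaw) Ry(pitch) Rx(roll)).
In Python, from plant import robot gives the robot as it stands. Calls block until the motion is done:
- robot.move_pose(position, orientation): joint-space move of the TCP to a pose.
- robot.line_to(position, vel=0.15, rotation=None, guard=None): straight line of the TCP; rotation=None keeps the orientation; vel is the mean speed in m/s. With guard (N) it stops when the force on the tool has changed by that much, and returns True; else False.
- robot.goto_joints(angles): joint-space move.
- robot.set_gripper(opening): finger opening in m; the grip force is fixed at half the most; returns when the fingers have stopped.
- robot.pause(seconds).
- robot.ik(position, orientation): joint angles nearest the present ones, or None.
- robot.observe(): the state.
- robot.grab_frame(name): name is "scene" or "side" or "wrist"; returns the picture (384x512x3 uint8, blue, green, red); there is no depth.
- robot.get_calibration(name): a dict with "vertical_fov" (degrees; the focal length in pixels is half the picture's height over the tangent of half this angle, whatever the lens; pixels are square), "cx", "cy" (the principal point, pixels), "rvec" (rotation vector, rad) and "tvec" (3), from world to camera coordinates, as OpenCV has them. Camera axes: x right, y down, z forward; pixel columns grow to the right and rows downward; lengths in m; the calibration is good to about 2 mm. The wrist camera is an equidistant fisheye: a pixel r from the principal point sees the ray r / f radians off the axis. A picture is of the moment at which its call begins: read the wrist's pose just before it. get_calibration takes no time and is no camera call; for the wrist camera it gives the pose at the moment of the call.
A pose or a line that the arm cannot do raises robot.IKError and nothing moves.
- robot.job_done(): hands the job in, once; it reports no verdict.
The state is a dict: "time": time; "q": joint angles; "qvel": joint speeds; "joint_torque": joint torques, N m; "tool_pos": TCP position; "tcp_rot": TCP orientation; "ft_force": force on the tool from outside, world axes, zero at the start; "torque": the same for the moment, N m; "gripper_width": finger opening in m.
Only numpy, scipy, OpenCV 4.12 (cv2) and the standard library are available. Lean on these libraries where they do the work, as an engineer would, in place of code of your own. Each camera call takes 0.05 s, during which the arm holds its last target.

## Working session

There is one attempt and no reset: what is moved stays moved. The work goes in short steps, each a Python script; the robot and the scene stay as the last script left them, time stands still between calls to the robot, and variables do not carry over. Pictures are saved under pics/ and viewed, and the job is handed in when it is done.

```bash
mkdir -p pics; ls; python3 - <<'E'
from plant import robot
import cv2
for n in ["scene","side","wrist"]:
    c=robot.get_calibration(n); print(n,c)
    cv2.imwrite(f"pics/{n}0.png",robot.grab_frame(n))
o=robot.observe(); print(o["time"],o["tool_pos"],o["tcp_rot"],o["gripper_width"],o["ft_force"],robot.tip_reach)
E
```

```text
pics
scene {'vertical_fov': 42.914052879985746, 'cx': 258.9277972062482, 'cy': 179.9180746753773, 'rvec': array([ 1.39882117,  2.34253041, -0.72736557]), 'tvec': array([ 0.25054419, -0.36778568,  1.17519303])}
side {'vertical_fov': 42.39721442309359, 'cx': 252.41689854654925, 'cy': 197.3193929296644, 'rvec': array([ 0.88612084, -2.40175753,  1.18750069]), 'tvec': array([0.46856093, 0.30274572, 0.64582415])}
wrist {'vertical_fov': 65.70646984690485, 'cx': 259.6892455483301, 'cy': 189.27040294979403, 'rvec': array([-2.85588203e+00, -5.47440092e-04,  1.24106503e-03]), 'tvec': array([-0.59918409, -0.03641145,  0.37881047])}
0.15 [5.99819475e-01 4.27849135e-05 3.03292383e-01] [-1.79941952e+02 -1.35238323e-02  8.99990195e+01] 0.0852320267849854 [0.18476372 0.09950293 0.9659801 ] 0.0726
```

View pics/scene0.png

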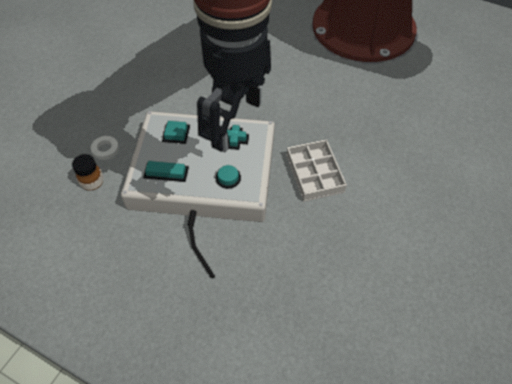

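View pics/side0.png

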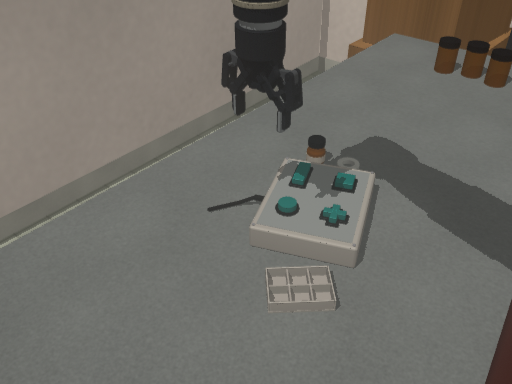

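View pics/wrist0.png

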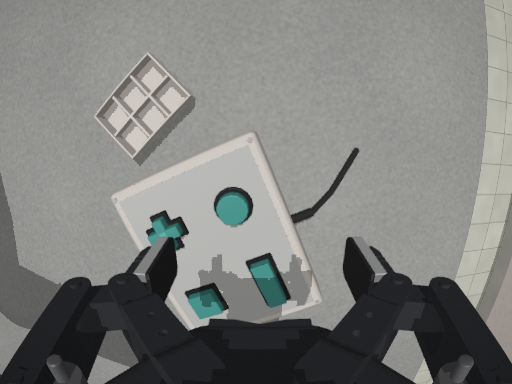

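The scene view shows the round key at about (228,176), the bar at (166,170), the square at (176,131) and the cross at (237,135). In the wrist view the round key is at (233,207), the bar at (267,280), the cross at (167,231) and the square at (206,301). The side view has the round key at (288,206) and the bar at (301,174). Next I'll segment the caps and triangulate.

```bash
cat > h.py <<'E'
import numpy as np,cv2
def ray(c,uv,fish):
    f=192/np.tan(np.radians(c["vertical_fov"]/2)); d=(np.asarray(uv,float).reshape(-1,2)-[c["cx"],c["cy"]])/f
    if fish:
        t=np.linalg.norm(d,axis=1,keepdims=True); v=np.hstack([d/np.maximum(t,1e-9)*np.sin(t),np.cos(t)])
    else: v=np.hstack([d,np.ones((len(d),1))])
    v/=np.linalg.norm(v,axis=1,keepdims=True)
    R=cv2.Rodrigues(np.asarray(c["rvec"],float))[0]
    return -R.T@c["tvec"], v@R
def plane(c,uv,fish,z):
    o,d=ray(c,uv,fish); return o+d*((z-o[2])/d[:,2])[:,None]
def tri(rs):
    A=np.zeros((3,3));b=np.zeros(3)
    for o,d in rs:
        P=np.eye(3)-np.outer(d,d);A+=P;b+=P@o
    x=np.linalg.solve(A,b); return x,[np.linalg.norm((np.eye(3)-np.outer(d,d))@(x-o))*1e3 for o,d in rs]
def blobs(im,vmin,amin=25):
    h=cv2.cvtColor(im,cv2.COLOR_BGR2HSV); m=cv2.inRange(h,(78,110,vmin),(98,255,255))
    cs,_=cv2.findContours(m,cv2.RETR_EXTERNAL,cv2.CHAIN_APPROX_NONE)
    return [c for c in cs if cv2.contourArea(c)>amin],m
E
python3 - <<'E'
from h import *; from plant import robot
ims=[]
for n in ["scene","side","wrist"]:
    im=cv2.imread(f"pics/{n}0.png"); c=robot.get_calibration(n)
    bs,m=blobs(im,55)
    for b in bs:
        M=cv2.moments(b);u=(M["m10"]/M["m00"],M["m01"]/M["m00"])
        p=plane(c,u,n=="wrist",.068)[0]; pc=plane(c,b.reshape(-1,2),n=="wrist",.068)
        r=cv2.minAreaRect((pc[:,:2]*1000).astype(np.float32))
        print(n,np.round(u,1),cv2.contourArea(b),p.round(4),"rect",np.round(r[0],1),np.round(r[1],1),round(r[2],1))
    x,y,w,h=cv2.boundingRect(np.vstack(bs)); cr=im[y-8:y+h+8,x-8:x+w+8]
    cr=cv2.resize(cr,(400,int(400*cr.shape[0]/cr.shape[1])),interpolation=cv2.INTER_NEAREST)[:500]
    cv2.imwrite(f"pics/crop_{n}.png",cr); print(x-8,y-8,(w+16)/400)
E
```

```text
scene [227.9 175. ] 293.5 [ 0.5736 -0.0387  0.068 ] rect [573.8 -39. ] [38.7 35.3] 68.2
scene [165.5 169.3] 467.5 [ 0.6145 -0.1394  0.068 ] rect [ 614.7 -140. ] [29.3 67.6] 21.6
scene [235.7 135.3] 231.0 [ 0.49   -0.0709  0.068 ] rect [490.7 -73. ] [41.1 36.8] 64.5
scene [175.  130.1] 312.0 [ 0.5326 -0.1744  0.068 ] rect [ 532.7 -173.7] [42.7 38.4] 21.8
138 113 0.2925
side [334.2 212.5] 198.5 [ 0.4831 -0.0715  0.068 ] rect [482.8 -71.5] [40.  39.9] 66.2
side [286.9 202.3] 145.0 [ 0.5674 -0.0402  0.068 ] rect [568.1 -38.6] [38.  33.5] 78.9
side [346.8 179.6] 143.5 [ 0.5213 -0.1752  0.068 ] rect [ 523.8 -170.3] [34.7 49. ] 22.9
side [297.9 177.8] 94.5 [ 0.5995 -0.1178  0.068 ] rect [ 599.7 -119.3] [23.  37.5] 23.4
270 164 0.2325
wrist [205.5 303.1] 650.0 [ 0.5293 -0.1713  0.068 ] rect [ 529.1 -172.2] [39.3 41.2] 22.7
wrist [267.8 282.5] 903.5 [ 0.6092 -0.1366  0.068 ] rect [ 610.1 -138.9] [26.  70.3] 21.9
wrist [164.6 230. ] 458.0 [ 0.4886 -0.0672  0.068 ] rect [488.4 -71.9] [39.1 37.5] 68.0
wrist [232.3 207.9] 786.5 [ 0.5693 -0.039   0.068 ] rect [568.8 -38.9] [35.6 36.2] 0.1
140 184 0.385
```

Panel yaw comes out near 22°, and the key spacing matches 90 × 110 mm. I'll close the gripper and take a second wrist view with the jaws aligned to the panel, to triangulate heights.

```bash
python3 - <<'E'
from h import *; from plant import robot
c0=robot.get_calibration("wrist"); b0,_=blobs(cv2.imread("pics/wrist0.png"),55)
cs=robot.get_calibration("scene"); bsn,_=blobs(cv2.imread("pics/scene0.png"),55)
ori=[180,0,21.8]
print(robot.ik([.57,-.039,.2],ori),robot.ik([.61,-.139,.2],ori))
robot.set_gripper(0.0)
robot.move_pose([.515,-.119,.29],ori)
c1=robot.get_calibration("wrist"); im=robot.grab_frame("wrist"); cv2.imwrite("pics/wrist1.png",im)
b1,_=blobs(im,55)
cen=lambda b:(lambda M:(M["m10"]/M["m00"],M["m01"]/M["m00"]))(cv2.moments(b))
def near(bs,c,p,f): return min(bs,key=lambda b:np.linalg.norm(plane(c,cen(b),f,.068)[0][:2]-p))
for nm,p in dict(round=(.570,-.039),bar=(.610,-.139),cross=(.487,-.071),square=(.529,-.172)).items():
    B=[near(b0,c0,p,1),near(b1,c1,p,1),near(bsn,cs,p,0)]; C=[c0,c1,cs]; F=[1,1,0]
    rs=[(lambda r:(r[0],r[1][0]))(ray(c,cen(b),f)) for b,c,f in zip(B,C,F)]
    pc=plane(c1,B[1].reshape(-1,2),1,.068); r=cv2.minAreaRect((pc[:,:2]*1000).astype(np.float32))
    x,e=tri(rs); x2,e2=tri(rs[:2]); print(nm,np.round(cen(B[1]),1),"tri3",x.round(4),np.round(e,1),"wrist2",x2.round(4),np.round(e2,1),"pl",plane(c1,cen(B[1]),1,.068)[0].round(4),"rect",np.round(r[0],1),np.round(r[1],1),round(r[2],1))
o=robot.observe(); print(o["time"],o["tool_pos"],o["q"],o["gripper_width"],o["ft_force"])
E
```

```text
[-17.02512447   1.32447769 -10.04459735  78.63092496   0.
 141.17487553] [-2.47920710e+01  1.07318286e+01 -3.12849051e-02  7.92368865e+01
  0.00000000e+00  1.33407929e+02]
round [210.7 100.6] tri3 [ 0.5674 -0.0434  0.0565] [0.8 0.5 0.6] wrist2 [ 0.5676 -0.0437  0.0548] [0.4 0.4] pl [ 0.5677 -0.0457  0.068 ] rect [568.9 -42.8] [34.9 34.9] 20.9
bar [318.1  98. ] tri3 [ 0.61   -0.1435  0.0591] [0.9 0.6 0.6] wrist2 [ 0.6102 -0.1438  0.0576] [0.6 0.6] pl [ 0.6097 -0.1421  0.068 ] rect [ 610.2 -142.7] [23.9 66.8] 22.2
cross [211.3 185. ] tri3 [ 0.4833 -0.0747  0.0562] [2.  0.8 1.8] wrist2 [ 0.4821 -0.0751  0.0507] [0.1 0.1] pl [ 0.4876 -0.0761  0.068 ] rect [486.9 -76.2] [36.9 39.2] 67.1
square [316.1 184.1] tri3 [ 0.5274 -0.1784  0.0598] [0.5 0.3 0.8] wrist2 [ 0.5273 -0.1782  0.0593] [0. 0.] pl [ 0.5289 -0.1757  0.068 ] rect [ 528.3 -176.3] [37.5 37.2] 22.5
1.8583 [ 0.51538599 -0.11859448  0.29018232] [-2.71493128e+01 -6.65099036e+00 -8.42346876e+00  8.82090009e+01
  1.20376715e-02  1.30894058e+02] -5.231964834855328e-05 [ 0.0485117  -0.5036676   0.75106025]
```

View pics/wrist1.png

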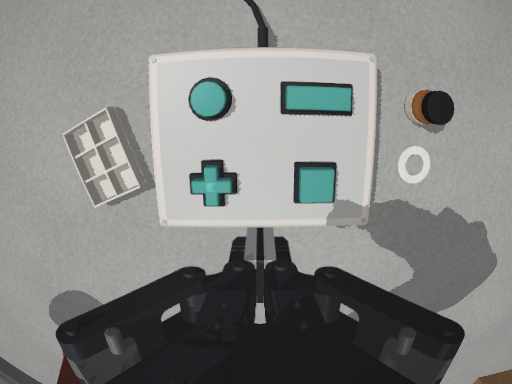

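The wrist view shows round (211,101), bar (318,98), cross (211,185) and square (316,184), all clear. Triangulated heights of 55–59 mm read about 10 mm low against the stated 68 mm. Key-wall pixels pull the centroids down, and the calibration is only good to 2 mm. The guarded press will measure the true height. I'll hover over the round key and check the alignment first.

```bash
python3 - <<'E'
from h import *; from plant import robot
ori=[180,0,21.8]
robot.move_pose([.569,-.041,.068+.0726+.025],ori)
o=robot.observe(); print(o["time"],o["tool_pos"],o["ft_force"])
f=[]
for n in ["scene","side","wrist"]:
    im=robot.grab_frame(n); cv2.imwrite(f"pics/{n}2.png",im)
a=cv2.imread("pics/scene2.png")[80:240,100:300];b=cv2.imread("pics/side2.png")[120:280,220:420]
cv2.imwrite("pics/hov.png",cv2.resize(np.hstack([a,b]),(800,320),interpolation=cv2.INTER_CUBIC))
E
```

```text
2.5333 [ 0.56936605 -0.04112708  0.16671058] [-0.16313775  0.49229272  0.40415519]
```

View pics/hov.png

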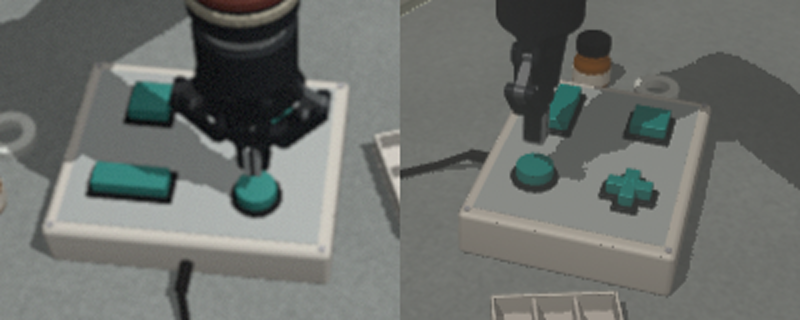

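View pics/wrist2.png

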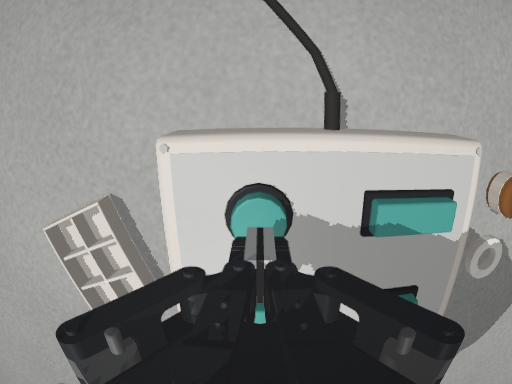

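In both outside views the tip sits directly above the round key. In the wrist view tip and disc share column 259. Pressing now.

```bash
cat > press.py <<'E'
from h import *; from plant import robot
def press(x,y,tag):
    T=.0726
    ob=robot.observe; z=lambda:round(float(ob()["tool_pos"][2]-T),4)
    print("t",ob()["time"],"f0",ob()["ft_force"].round(2))
    h=robot.line_to([x,y,.074+T],vel=.05,guard=8); print("pre",h,z(),ob()["ft_force"].round(2))
    if h: return
    # small increments so force-depth is recorded
    f0=ob()["ft_force"][2]
    for k in range(1,14):
        h=robot.line_to([x,y,.074-.002*k+T],vel=.02,guard=12)
        o=ob(); f=o["ft_force"][2]-f0; print(k,h,z(),o["tool_pos"][:2].round(4),round(float(f),2))
        if h or f>9: break
    im=robot.grab_frame("scene"); cv2.imwrite(f"pics/{tag}_down.png",im)
    robot.line_to([x,y,.1+T],vel=.08); robot.pause(.3)
    print("up",z(),ob()["ft_force"].round(2),ob()["time"])
    im2=robot.grab_frame("scene"); s=robot.grab_frame("side"); cv2.imwrite(f"pics/{tag}_up.png",im2)
    cr=lambda i:cv2.resize(i[90:230,110:290],(400,311),interpolation=cv2.INTER_CUBIC)
    cv2.imwrite(f"pics/{tag}.png",np.hstack([cr(im),cr(im2)])); cv2.imwrite(f"pics/{tag}_side.png",s)
E
python3 - <<'E'
from press import press
press(.569,-.041,"round")
E
```

```text
t 2.6833 f0 [-0.63 -1.12 -0.34]
pre False 0.0736 [0.58 0.46 0.38]
1 False 0.072 [ 0.569 -0.041] -0.56
2 False 0.0699 [ 0.5689 -0.041 ] 0.06
3 False 0.0681 [ 0.5691 -0.041 ] 0.64
4 False 0.0661 [ 0.5691 -0.041 ] 2.39
5 False 0.0641 [ 0.5692 -0.041 ] 2.24
6 False 0.0621 [ 0.5691 -0.041 ] 3.74
7 False 0.0602 [ 0.5691 -0.041 ] 5.05
8 False 0.0598 [ 0.5692 -0.0411] 18.2
up 0.0996 [-1.23 -0.2  -0.09] 6.2417
```

View pics/round.png

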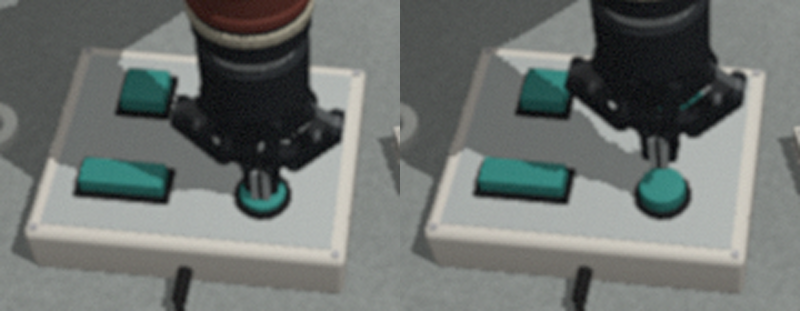

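The round key met the tip at 68 mm, followed the 1.5→5 N spring and hit its stop at 60 mm. The right-hand picture shows it back up. Next, the bar.

```bash
python3 - <<'E'
from press import *
robot.line_to([.6105,-.141,.1+.0726],vel=.15)
for n in ["scene","wrist"]: cv2.imwrite(f"pics/{n}3.png",robot.grab_frame(n))
a=cv2.imread("pics/scene3.png")[90:230,110:290]; b=cv2.imread("pics/wrist3.png")
cv2.imwrite("pics/hov3.png",np.hstack([cv2.resize(a,(400,311)),cv2.resize(b,(400,300))[:311] if 0 else cv2.copyMakeBorder(cv2.resize(b,(400,300)),0,11,0,0,cv2.BORDER_CONSTANT)]))
E
```

```text
(no output)
```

View pics/hov3.png

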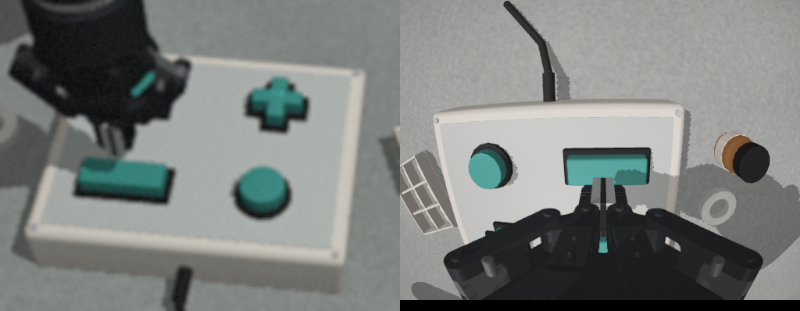

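The tip is over the bar, with its centre at about column 603 against the bar's 563–650 in the composite. The round key and the cross are fully up.

```bash
python3 - <<'E'
from press import press
press(.6105,-.141,"bar")
E
```

```text
t 7.3167 f0 [-0.34 -0.48 -0.98]
pre False 0.074 [-0.2   0.65  0.47]
1 False 0.0721 [ 0.6106 -0.141 ] -1.85
2 False 0.0699 [ 0.6104 -0.1409] -0.17
3 False 0.0681 [ 0.6106 -0.1411] 0.31
4 False 0.0661 [ 0.6106 -0.1411] 1.86
5 False 0.0641 [ 0.6107 -0.1411] 2.77
6 False 0.0621 [ 0.6106 -0.1411] 3.71
7 False 0.0602 [ 0.6106 -0.141 ] 5.01
8 False 0.0599 [ 0.6107 -0.1411] 17.13
up 0.0995 [-0.12 -0.46  0.3 ] 11.0083
```

View pics/bar.png

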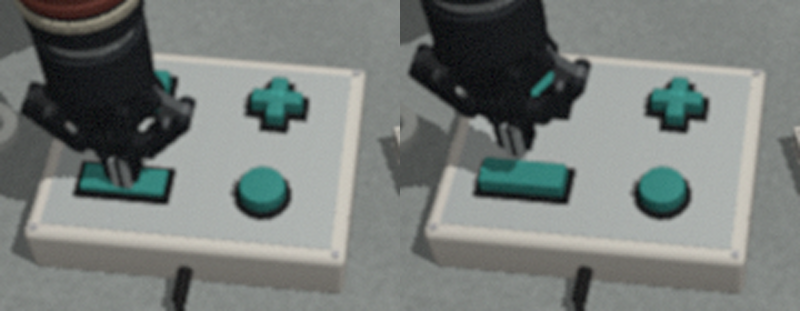

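The bar was pressed to its stop (60 mm) and the right-hand picture shows it back up. I'll lift clear and hand in.

```bash
python3 - <<'E'
from plant import robot; import cv2
robot.line_to([.6105,-.141,.27],vel=.15); robot.pause(.3)
cv2.imwrite("pics/end.png",robot.grab_frame("side"))
o=robot.observe(); print(o["time"],o["tool_pos"],o["ft_force"]); robot.job_done()
E
```

```text
12.2583 [ 0.61032656 -0.1409133   0.26944571] [-0.14638086  0.02105974 -0.06771079]
the job is handed in; nothing more can be done
```

View pics/end.png

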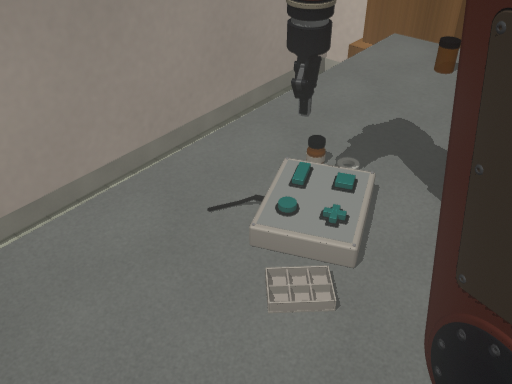

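I pressed the round key fully down and let it come up, then did the same with the long bar key, and handed the job in at about 12.3 s. The robot never moved onto the square or cross key.

- **Presses:** I used the closed fingertips at (0.569, −0.041) for the round key and (0.6105, −0.141) for the bar. Each key met the tip at about 68 mm, followed its 1.5–5 N spring and hit its stop at 60 mm. The force at the stop was 17–18 N.
- **Last checks:** Pictures show both keys back up after release. In the last side view (round key at (288,206), bar at (301,174)) all four keys look up, the loose things are where they were and the arm is clear. The force on the tool was about zero.
- **Disagreements:** Triangulated key heights came out at 55–59 mm, about 10 mm under the stated 68 mm, and I did not resolve that from the images. I put it down to the key walls in the colour masks and the calibration; contact on pressing confirmed 68 mm. The views also differed by about 4 mm in y (side view up to 20 mm for the partly masked bar), so I used a value between the wrist and scene views.

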